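Padlock the medicine box on the breakfast bar

ROBOT

A 6-joint arm with a two-finger parallel gripper is mounted at the origin on the work surface. World frame = base frame: x ahead of the robot, y to its left, z up, the work surface at z = 0. Lengths are in m, angles in degrees, forces in N, time in s.
With the tool pointing down it reaches from about 0.375 to 0.9 m from the base axis. Payload 3.1 kg.
Tool frame: the origin (TCP) lies on the centre line of the jaws, within the pads' length; the fingertips stand 25 mm ahead of it and the grasp point (between the pads) lies 6 mm ahead of it; z points along the fingers, y is the line along which they close (so a half turn about z gives the same grasp; the last joint's range is limited). The gripper opens to 87 mm and grips with 3 to 60 N. Pads are 19 mm wide; open, the fingers measure 117 mm over their backs; the gripper's body (75 mm by 190 mm) begins 51 mm behind the grasp point.
Start: joints at [58.814, 30.224, 82.088, -0, 67.689, -10.227], TCP at [0.224, 0.584, 0.248] pointing down, gripper open.
Joint ranges: [-176.69, 176.69], [-43.24, 126.21], [12.49, 139.97], [-82, 262], [0, 151.66], [-163.58, 163.58]. Speed limits (degrees/s): [159.86, 159.86, 180, 180, 180, 180].

INTERFACE

Orientations are given as a 3x3 rotation matrix whose columns are the frame's x, y, z axes.
In Python, from rig import * gives the robot as it stands.
- The arm moves only by the tool step_arm, never from a script. Its argument "steps" is a list of rows, each a list of 7 numbers: the shift along the tool's x, y, z normalised to -1 to 1, where 1 is 0.3 m, then the turn, a rotation vector about the tool's x, y, z normalised to -1 to 1, where 1 is 45 degrees, then the gripper's target within -1 to 1 (shut at 1, half-way at 0, fully open at -1). A call has 1 to 8 rows; each row is the pose to reach, as a shift and turn from the pose commanded when the call began, along the tool's axes at that moment; what a row does not reach only later rows make up. A row lasts 1/12 s, in which the tool goes at most 41.7 mm and 7.16 degrees, less where a joint would pass 70% of its speed; a pose out of reach is approached as far as the arm can. A call with a number of a shift or a turn outside -1 to 1 is refused whole. A call with a gripper value outside its range is refused whole. The fingers move at their own pace and stop on an object; the grip force is fixed at half the most. Time passes only in rows, so rows that repeat a pose let the fingers close. It gives the time, the measured TCP pose, the force, the opening and the grip force at its end, in the units of the state.
- read_state(): the state, without advancing time (a new reading comes with each control period).
- capture(name): name is "side" or "top" or "wrist"; returns a dict with "image" (384x512x3 uint8, red, green, blue), "vertical_fov" (degrees; the focal length in pixels is half the picture's height over the tangent of half this angle, whatever the lens; pixels are square), "cx", "cy" (the principal point, pixels), "world_from_camera" (4x4, takes a point from camera to world coordinates); the wrist camera has in their place "T_tool_cam" (4x4, takes a point from camera to tool coordinates, whose origin is the TCP and whose axes are the flange's). Camera axes: x right, y down, z forward; pixel columns grow to the right and rows downward; lengths in m; the calibration is good to about 2 mm. A picture is of the moment at which its call begins: read the wrist's pose just before it. There is no depth.
- hand_in(): hands the job in; it is judged then, once.
The state is a dict: "time_s": time; "joint_positions": joint angles; "qvel": joint speeds; "tau": joint torques, N m; "position": TCP position; "tcp_rot": TCP orientation; "force": force on the tool from outside, world axes, zero at the start; "moment": the same for the moment, N m; "opening": opening from 0.0 (shut) to 1.0 (fully open); "grasp_force": force on a finger pad.
Only numpy, scipy, OpenCV 4.12 (cv2) and the standard library are available. Lean on these libraries where they do the work, as an engineer would, in place of code of your own. Each camera call takes 0.05 s, during which the arm holds its last target. There are 200 camera calls.

TASK

Lock up the medicine box: shut its lid so that the two padlock tabs at the front lie on each other, stand the open padlock upright on the counter under the tabs with the short leg of its shackle over the eye, and press the shackle down through the eye until it clicks and stays down when you let go. Press only as hard as the lock needs and never ram or lean on the shackle, whether it sits on a tab or has reached the bottom; leave the other things where they are.

Things in the scene. Friction and masses are not known exactly. Their poses are not given: they have to be found in the camera images.
- medbox: white steel medicine box, green cross on its lid, 180 (front to back) x 260 (wide) x 88 mm high when shut; heavy, does not move. Origin: centre of its underside on the counter; x points from its front (plane x = -90 mm) to its hinged back, y to its left, z up. Base 52 mm high, lid 36 mm high. Each has a flat steel padlock tab standing out level from the middle of its front
- eye (a point): centre of the 12 mm vertical hole (eye) in the base's tab, on its upper face, 52 mm above the counter, 18 mm before the box front; axes as the box. Each tab is 36 mm wide, 3 mm thick, stands out 32 mm; hole rims bevelled 1 mm. Shut, the lid's tab lies on the base's with its eye in line: the pair spans heights 49 to 55 mm
- lid (a joint): the lid's hinge along the box's back, x = +90 mm, height 52 mm in the box's frame; radians, 0 = shut, grows as the front edge rises. Starts between 0.25 and 0.6. A stiff hinge: the lid stays where it is left; pushing its top down 120 mm from the hinge takes about 2 to 6 N
- lid_edge (a point): middle of the lid's upper front edge, 180 mm from the hinge, 88 mm above the counter when shut
- padlock: large open adjustable-shackle padlock: laminated steel body 52 (its x) x 26 (y) x 46 mm high standing loose on the counter, 0.38 to 0.5 kg in all; origin: centre of its underside, z up. Its long shackle of 9 mm bar lies in the x-z plane: the long leg at x = -15 mm stays in the body, the short leg at x = +15 mm ends above its hole. Lifted by the shackle, the body hangs below it as it stands
- shackle (a joint): how far the shackle is pushed into the body, m; 0 = fully up; slides straight, no swivel. A spring returns it (3 to 5.5 N); damped, 1.5 N more per 10 mm/s. A hidden pawl, set inside at an unseen depth, clicks somewhere at 14.5 to 30 mm: 3 mm before, the push peaks at 8 to 12 N, then drops; a hard stop comes 1 to 2 mm after. Clicked, it stays down for good. Over 30 N on the counter or 25 N on the tabs counts as rammed
- toe (a point): lowest point of the round toe (9 mm diameter) of the shackle's short leg. Shackle up, it is 59 mm above the lock's underside, 13 mm above the body's top, a gap that takes both tabs. Axes as the padlock
- bow (a point): highest point of the shackle's bow, midway between the legs, 123 mm above the lock's underside when the shackle is up. The bow is a half circle of 9 mm round bar, 15 mm centre-line radius, so the bar's centre is 4.5 mm below this point. Axes as the padlock
- counter: the counter top (dark laminate, oak edge), its upper face at height 0
- pills: amber pill bottle, 34 mm diameter, 62 mm high, beside the box; leave it
- plasters: carton of plasters, 35 x 75 x 50 mm, on the box's other side; leave it
- pills_in: amber pill bottle, 34 mm diameter, 62 mm high, standing in the box; leave it there
- carton_in: paper carton, 50 x 80 x 45 mm, in the box; leave it there
- mug: blue mug, 82 mm diameter, 92 mm high; leave it
- pepper: dark wooden pepper mill, 56 mm diameter, 152 mm high; leave it
- spoon: teaspoon, 150 mm long, lying; leave it
- lock_small: small shut brass luggage padlock, about 41 x 28 x 11 mm, lying flat; leave it
Not all that is in view belongs to the job. What is shaped like the padlock but blue or green is not meant.

How it is judged:
By the outcome, as a careful person would: the job done as asked, in the order asked, and still so for the second after the job is handed in, with the robot touching nothing.
It also fails if it takes over 72 s, if anything falls off the work surface, if the arm or the gripper's body presses on something with over 40 N, if the wrist force passes 120 N, or if a joint passes its speed limit or range.

## Working session

There is one attempt and no reset: what is moved stays moved. The work goes in short steps, Python scripts to look and compute and a tool call to move; the robot and the scene stay as the last step left them, time stands still between calls to the robot, and variables do not carry over. Pictures are saved under pics/ and viewed, at most 10 in all, crops included, and the job is handed in when it is done.

Besides the shell and the picture viewer there is one more tool, called after "Request:" as name(argument=value, ...), one argument or row to a line, values as JSON. step_arm: Moves the arm, as the interface text tells. Scaled input: -1 to 1 covers 0.3 m each way for a shift and 45 degrees each way for a turn. Its arguments: {"type":"object","properties":{"steps":{"type":"array"}},"required":["steps"]}

```bash
mkdir -p pics; cat > h.py <<'E'
from rig import *
import numpy as np, cv2
def K(c):
    f=c["image"].shape[0]/2/np.tan(np.radians(c["vertical_fov"]/2)); return f,c["cx"],c["cy"]
def pose(c,s=None):
    if "world_from_camera" in c: return np.array(c["world_from_camera"])
    T=np.eye(4);T[:3,:3]=np.array(s["tcp_rot"]);T[:3,3]=s["position"]
    return T@np.array(c["T_tool_cam"])
def ray(c,uv,s=None):
    f,cx,cy=K(c);T=pose(c,s);d=T[:3,:3]@np.array([(uv[0]-cx)/f,(uv[1]-cy)/f,1]);return T[:3,3],d/np.linalg.norm(d)
def onz(c,uv,z,s=None):
    o,d=ray(c,uv,s);return o+d*(z-o[2])/d[2]
def tri(r1,r2):
    A=np.zeros((3,3));b=np.zeros(3)
    for o,d in(r1,r2):
        P=np.eye(3)-np.outer(d,d);A+=P;b+=P@o
    p=np.linalg.solve(A,b);return p,[np.linalg.norm((np.eye(3)-np.outer(d,d))@(p-o)) for o,d in(r1,r2)]
def proj(c,p,s=None):
    f,cx,cy=K(c);q=np.linalg.inv(pose(c,s))@np.append(p,1);return np.array([cx+f*q[0]/q[2],cy+f*q[1]/q[2]])
def save(n,im,scale=1): cv2.imwrite(f"pics/{n}.png",cv2.resize(im[:,:,::-1],None,fx=scale,fy=scale,interpolation=cv2.INTER_CUBIC))
E
python3 - <<'E'
from h import *
import pickle
s=read_state();d={n:capture(n) for n in("side","top","wrist")};d["s"]=s
pickle.dump(d,open("c0.pkl","wb"))
for n in("side","top","wrist"):
    print(n,K(d[n]),np.round(pose(d[n],s),3).tolist())
save("a_side",d["side"]["image"],1.5);save("a_top",d["top"]["image"],1.5)
print(s["tcp_rot"],s["force"])
E
```

```text
side (np.float64(485.5406123280571), 253.69987880984837, 194.0186728594479) [[0.98, -0.121, 0.158, 0.335], [-0.199, -0.598, 0.776, -1.025], [0.001, -0.792, -0.61, 0.911], [0.0, 0.0, 0.0, 1.0]]
top (np.float64(360.00796813237395), 251.9902400856112, 193.7153301736734) [[0.024, -0.987, 0.16, 0.394], [-1.0, -0.025, -0.006, 0.02], [0.01, -0.16, -0.987, 1.109], [0.0, 0.0, 0.0, 1.0]]
wrist (np.float64(265.35775026267316), 250.2208697816601, 192.12383661204183) [[0.357, 0.896, 0.263, 0.152], [0.934, -0.342, -0.102, 0.611], [-0.002, 0.283, -0.959, 0.384], [0.0, 0.0, 0.0, 1.0]]
[[-9.33840169e-01  3.57688888e-01 -1.09434966e-03]
 [ 3.57690354e-01  9.33838556e-01 -1.77846853e-03]
 [ 3.85807475e-04 -2.05224367e-03 -9.99997820e-01]] [0.63902696 0.88790069 0.56300313]
```

View pics/a_side.png

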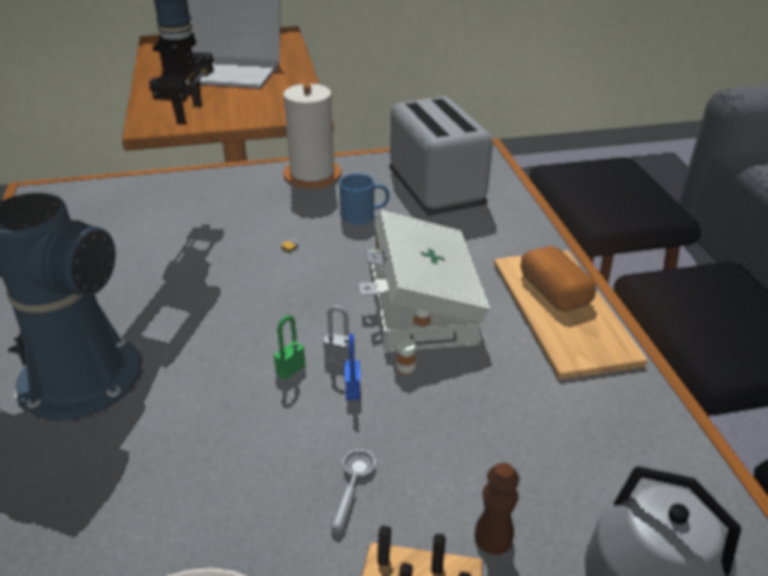

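View pics/a_top.png

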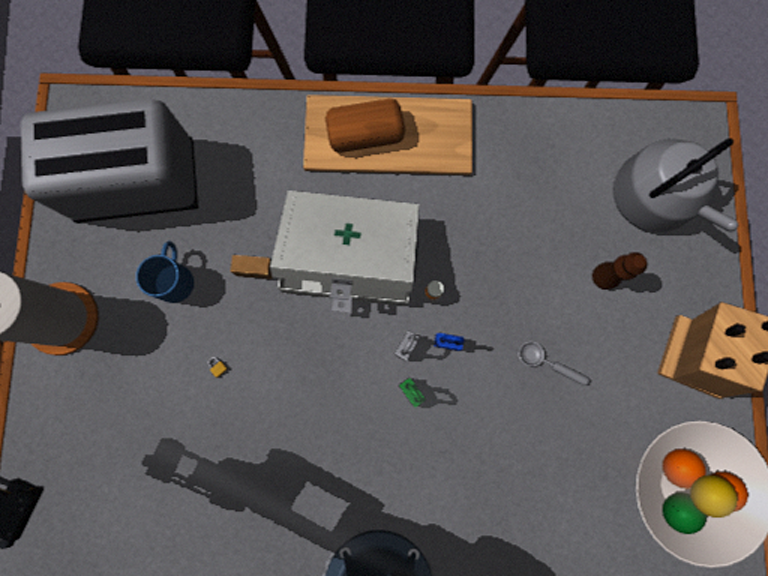

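The steel lock (side 337,333; top 408,346) is the one wanted. It could be confused with the blue lock (top 449,341), the green lock (top 412,391) and the small brass lock (top 218,367). I'll check the choice in a close crop.

```bash
python3 - <<'E'
from h import *
import pickle
d=pickle.load(open("c0.pkl","rb"));t=d["top"];s=d["side"]
a=cv2.resize(t["image"][120:280,170:330],None,fx=3.5,fy=3.5,interpolation=cv2.INTER_CUBIC)
save("b_top",a)
P=lambda u,v:np.array([u/1.5,v/1.5])
print("lock bow tri",tri(ray(t,P(413,340)),ray(s,P(338,307))))
print("lock base",onz(s,P(337,347),.02), "blue",onz(s,P(352,395),.0),"green",onz(s,P(289,372),0))
for n,p in dict(bl=(287,192),br=(419,205),fr=(415,297),fl=(272,268)).items(): print(n,onz(t,P(*p),.088))
print("lid edge?",tri(ray(t,P(272,265)),ray(s,P(377,212))), "fr",tri(ray(t,P(415,295)),ray(s,P(398,302))),)
print("base tab",onz(t,P(342,305),.052),"cross",tri(ray(t,P(347,234)),ray(s,P(432,256))))
E
```

```text
lock bow tri (array([ 0.46124802, -0.05180724,  0.12263958]), [np.float64(0.0026832316333276194), np.float64(0.002683231633327671)])
lock base [ 0.45499929 -0.03972117  0.02      ] blue [ 0.46422566 -0.14510042  0.        ] green [ 3.63258610e-01 -6.65809901e-02 -1.11022302e-16]
bl [0.75141726 0.19765756 0.088     ]
br [ 0.73178278 -0.06283403  0.088     ]
fr [ 0.5485946  -0.05727279  0.088     ]
fl [0.59811567 0.21876667 0.088     ]
lid edge? (array([0.58567486, 0.20845117, 0.14402341]), [np.float64(0.006681503189180211), np.float64(0.0066815031891799374)]) fr (array([ 0.55564942, -0.05574622,  0.11949846]), [np.float64(0.008021590116180121), np.float64(0.008021590116180045)])
base tab [0.53447544 0.08388907 0.052     ] cross (array([0.66071998, 0.07534355, 0.11537636]), [np.float64(0.001161659444177508), np.float64(0.0011616594441774231)])
```

View pics/b_top.png

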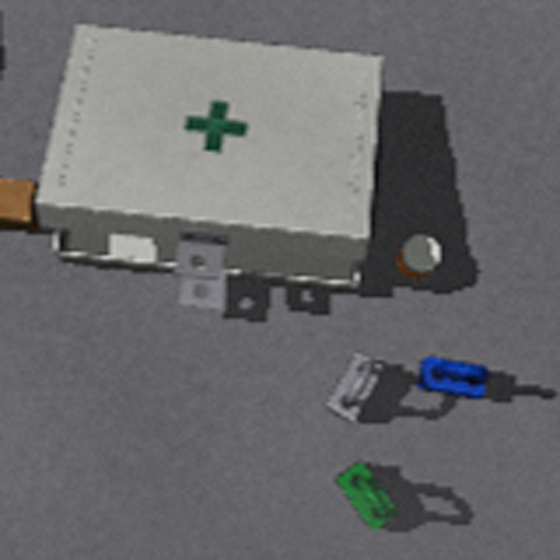

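```bash
cat >> h.py <<'E'
from scipy.spatial.transform import Rotation as Ro
def go(p,yaw=None,s=None,q=None):
    "row to reach world TCP p, tool z down, tool x at yaw deg"
    s=s or read_state();R=np.array(s["tcp_rot"]);c=np.array(s["position"]) if q is None else np.array(q)
    sh=R.T@(np.array(p)-c)/.3; out=list(np.round(sh,4))
    if yaw is not None:
        a=np.radians(yaw);x=np.array([np.cos(a),np.sin(a),0]);z=np.array([0,0,-1.]);T=np.column_stack([x,np.cross(z,x),z])
        out+=list(np.round(Ro.from_matrix(R.T@T).as_rotvec(degrees=True)/45,4))
    return out
E
python3 - <<'E'
from h import *
print(go([.34,.30,.24],165)); print(go([.44,.03,.22],174))
E
```

```text
[np.float64(-0.7011), np.float64(-0.7423), np.float64(0.0237), np.float64(-0.0021), np.float64(-0.0005), np.float64(-0.1324)]
[np.float64(-1.3344), np.float64(-1.4634), np.float64(0.0914), np.float64(-0.0021), np.float64(-0.0007), np.float64(-0.3324)]
```

Request:
step_arm(
  steps=[
    [-0.7,-0.74,0.024,-0.002,0,-0.13,0],
    [-0.7,-0.74,0.024,-0.002,0,-0.13,0],
    [-0.7,-0.74,0.024,-0.002,0,-0.13,0],
    [-0.7,-0.74,0.024,-0.002,0,-0.13,0],
    [-0.7,-0.74,0.024,-0.002,0,-0.13,0],
    [-0.7,-0.74,0.024,-0.002,0,-0.13,0],
    [-0.7,-0.74,0.024,-0.002,0,-0.13,0],
    [-0.7,-0.74,0.024,-0.002,0,-0.13,0],
  ],
)

```text
time_s: 0.82
position: [0.341, 0.2971, 0.2401]
tcp_rot: [[-0.965, 0.264, -0.0], [0.264, 0.965, -0.001], [-0.0, -0.001, -1.0]]
force: [0.0, -0.4, 0.3]
opening: 0.527
grasp_force: 0.0
```

```bash
python3 - <<'E'
from h import *
print(go([.44,.03,.22],174))
E
```

```text
[np.float64(-0.5532), np.float64(-0.7718), np.float64(0.0677), np.float64(-0.0013), np.float64(-0.0001), np.float64(-0.2063)]
```

Request:
step_arm(
  steps=[
    [-0.553,-0.772,0.068,-0.001,0,-0.206,0],
    [-0.553,-0.772,0.068,-0.001,0,-0.206,0],
    [-0.553,-0.772,0.068,-0.001,0,-0.206,0],
    [-0.553,-0.772,0.068,-0.001,0,-0.206,0],
    [-0.553,-0.772,0.068,-0.001,0,-0.206,0],
    [-0.553,-0.772,0.068,-0.001,0,-0.206,0],
    [-0.553,-0.772,0.068,-0.001,0,-0.206,0],
    [-0.553,-0.772,0.068,-0.001,0,-0.206,0],
  ],
)

```text
time_s: 1.48
position: [0.4442, 0.0279, 0.2196]
tcp_rot: [[-0.994, 0.109, 0.006], [0.109, 0.994, -0.001], [-0.006, -0.0, -1.0]]
force: [0.1, 0.1, 0.4]
opening: 0.502
grasp_force: 0.0
```

```bash
python3 - <<'E'
from h import *
import pickle
s=read_state();c=capture("wrist");pickle.dump((s,c),open("c1.pkl","wb"))
save("c_wrist",c["image"],1.5);print(s["position"],s["force"],pose(c,s)[:3,3])
E
```

```text
[0.44419731 0.02793324 0.21963685] [0.14289788 0.07209235 0.35040634] [0.36727606 0.03599473 0.35686823]
```

View pics/c_wrist.png

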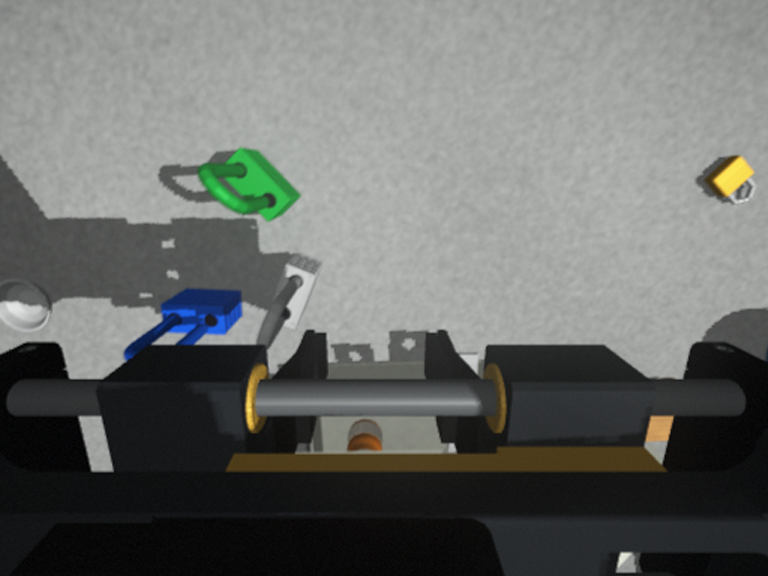

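Request:
step_arm(
  steps=[
    [-0.48,0.03,-0.03,0,0.008,0,0],
    [-0.48,0.03,-0.03,0,0.008,0,0],
    [-0.48,0.03,-0.03,0,0.008,0,0],
    [-0.48,0.03,-0.03,0,0.008,0,0],
    [-0.48,0.03,-0.03,0,0.008,0,0],
    [-0.48,0.03,-0.03,0,0.008,0,0],
  ],
)

```text
time_s: 2.03
position: [0.5837, 0.0302, 0.228]
tcp_rot: [[-0.995, 0.1, -0.008], [0.1, 0.995, 0.003], [0.008, 0.003, -1.0]]
force: [-0.6, -0.0, -0.5]
opening: 0.503
grasp_force: 0.0
```

```bash
python3 - <<'E'
from h import *
import pickle
s=read_state();c=capture("wrist");pickle.dump((s,c),open("c2.pkl","wb"))
u,v=map(int,proj(c,[.49,.02,.06],s));print(u,v,s["position"],s["tcp_rot"][2],pose(c,s)[:3,3])
x0=max(0,u-130);y0=max(0,v-95);save("d_wrist",c["image"][y0:y0+190,x0:x0+260],3);print(x0,y0)
E
```

```text
232 100 [0.58370692 0.03019544 0.2280165 ] [ 0.00804279  0.00266206 -0.99996411] [0.50853224 0.03697327 0.36629755]
102 5
```

View pics/d_wrist.png

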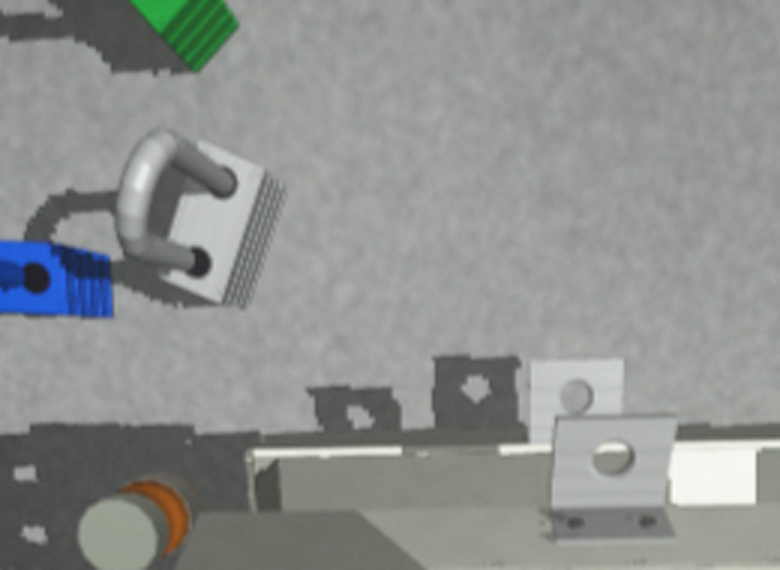

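The upper leg (crop 228,184) goes straight into the body, so it is the long one. The lower leg (crop 200,262) ends over a dark hole, so it is the short one, on the box side. The base-tab eye is at crop (576,396), and this is the bare-steel lock I want.

```bash
python3 - <<'E'
from h import *
import pickle
s,c=pickle.load(open("c2.pkl","rb"))
W=lambda u,v,z:onz(c,(102+u/3-.33,5+v/3-.33),z,s)
for n,a in dict(long=(228,185,.046),hole=(200,262,.046),toph1=(265,170,.046),toph2=(222,303,.046),toptl=(203,140,.046),bow=(130,190,.118),
 eye=(576,396,.052),tabL=(531,360,.052),tabR=(623,359,.052),rimA=(253,453,.052),rimB=(498,447,.052),rimC=(755,444,.052),lideye=(613,457,.12),pill=(117,535,.062)).items(): print(n,W(*a).round(4))
E
```

```text
long [ 0.448  -0.0367  0.046 ]
hole [ 0.4733 -0.0518  0.046 ]
toph1 [ 0.4444 -0.0223  0.046 ]
toph2 [ 0.4886 -0.0462  0.046 ]
toptl [ 0.4324 -0.0431  0.046 ]
bow [ 0.4602 -0.0482  0.118 ]
eye [0.5365 0.0858 0.052 ]
tabL [0.5212 0.0694 0.052 ]
tabR [0.5243 0.1045 0.052 ]
rimA [ 0.5459 -0.0424  0.052 ]
rimB [0.5531 0.0541 0.052 ]
rimC [0.562  0.1551 0.052 ]
lideye [0.5501 0.0857 0.12  ]
pill [ 0.5713 -0.0984  0.062 ]
```

```bash
python3 - <<'E'
from h import *
print(read_state()["position"],go([.60,.081,.175],175.3))
E
```

```text
[0.58234991 0.03023494 0.22788833] [np.float64(-0.0433), np.float64(0.1738), np.float64(0.1764), np.float64(0.0036), np.float64(-0.0122), np.float64(-0.0234)]
```

Request:
step_arm(
  steps=[
    [-0.043,0.174,0.06,0.0,-0.008,-0.02,1],
    [-0.043,0.174,0.12,0.0,-0.008,-0.02,1],
    [-0.043,0.174,0.176,0.0,-0.008,-0.02,1],
    [-0.043,0.174,0.176,0.0,-0.008,-0.02,1],
    [-0.043,0.174,0.176,0.0,-0.008,-0.02,1],
    [-0.043,0.174,0.176,0.0,-0.008,-0.02,1],
    [-0.043,0.174,0.176,0.0,-0.008,-0.02,1],
  ],
)

```text
time_s: 2.67
position: [0.6022, 0.0791, 0.1774]
tcp_rot: [[-0.996, 0.087, 0.002], [0.087, 0.996, 0.002], [-0.002, 0.002, -1.0]]
force: [-0.4, 0.3, -0.0]
opening: 0.061
grasp_force: 0.0
```

Request:
step_arm(
  steps=[
    [0,0,0.02,0,0,0,1],
    [0,0,0.04,0,0,0,1],
    [0,0,0.06,0,0,0,1],
    [0,0,0.08,0,0,0,1],
    [0,0,0.1,0,0,0,1],
    [0,0,0.12,0,0,0,1],
    [0,0,0.13,0,0,0,1],
    [0,0,0.13,0,0,0,1],
  ],
)

```text
time_s: 3.33
position: [0.6014, 0.0796, 0.1356]
tcp_rot: [[-0.996, 0.086, -0.001], [0.086, 0.996, 0.002], [0.002, 0.002, -1.0]]
force: [-1.0, -0.6, -0.9]
opening: 0.005
grasp_force: 0.0
```

Request:
step_arm(
  steps=[
    [0,0,0.015,0,0,0,1],
    [0,0,0.03,0,0,0,1],
    [0,0,0.045,0,0,0,1],
    [0,0,0.055,0,0,0,1],
    [0,0,0.06,0,0,0,1],
  ],
)

```text
time_s: 3.75
position: [0.6015, 0.0796, 0.1182]
tcp_rot: [[-0.996, 0.086, -0.001], [0.086, 0.996, 0.002], [0.001, 0.002, -1.0]]
force: [-2.3, 0.1, 1.7]
opening: -0.0
grasp_force: 1.1
```

```bash
python3 - <<'E'
from h import *
s=read_state();print(s["position"],s["force"])
a=capture("side");save("e_side",a["image"][110:260,160:360],3.5)
E
```

```text
[0.60154861 0.07963188 0.11822745] [-2.31109153  0.06858361  1.67741921]
```

View pics/e_side.png

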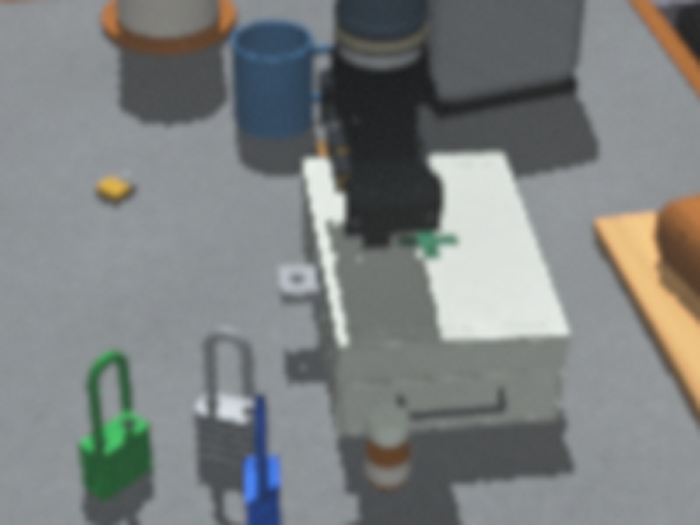

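The side view shows the lid almost shut, with the tabs at (297,280). A few mm are left.

Request:
step_arm(
  steps=[
    [0,0,0.004,0,0,0,1],
    [0,0,0.008,0,0,0,1],
    [0,0,0.012,0,0,0,1],
    [0,0,0.014,0,0,0,1],
    [0,0,0.014,0,0,0,1],
  ],
)

```text
time_s: 4.22
position: [0.6021, 0.0796, 0.1146]
tcp_rot: [[-0.996, 0.086, 0.001], [0.086, 0.996, 0.002], [-0.001, 0.002, -1.0]]
force: [0.1, 1.1, -0.4]
opening: -0.001
grasp_force: 0.1
```

Request:
step_arm(
  steps=[
    [0,0,0.003,0,0,0,1],
    [0,0,0.005,0,0,0,1],
    [0,0,0.006,0,0,0,1],
    [0,0,0.006,0,0,0,1],
  ],
)

```text
time_s: 4.55
position: [0.6022, 0.0796, 0.1134]
tcp_rot: [[-0.996, 0.086, 0.001], [0.086, 0.996, 0.002], [-0.001, 0.002, -1.0]]
force: [-2.5, 0.4, 4.3]
opening: 0.006
grasp_force: 2.3
```

Request:
step_arm(
  steps=[
    [0,0,0.002,0,0,0,1],
    [0,0,0.004,0,0,0,1],
    [0,0,0.004,0,0,0,1],
  ],
)

```text
time_s: 4.8
position: [0.6022, 0.0796, 0.1134]
tcp_rot: [[-0.996, 0.086, 0.001], [0.086, 0.996, 0.002], [-0.001, 0.002, -1.0]]
force: [-4.1, -0.0, 11.1]
opening: 0.011
grasp_force: 5.6
```

```bash
python3 - <<'E'
from h import *
s=read_state();print(s["position"],s["joint_positions"])
print(go([.6022,.0796,.175],175.3)); print(go([.4605,-.045,.175],150.5))
E
```

```text
[0.60224448 0.07959859 0.11338254] [ -3.0588551   38.84289191  90.94178608   0.16553244  50.14142527
 -88.23423838]
[np.float64(-0.0001), np.float64(0.0005), np.float64(-0.2054), np.float64(0.0029), np.float64(0.0016), np.float64(-0.0051)]
[np.float64(0.4348), np.float64(-0.4539), np.float64(-0.2069), np.float64(0.0032), np.float64(0.0009), np.float64(0.546)]
```

Request:
step_arm(
  steps=[
    [0,0,-0.1,0,0,0,1],
    [0,0,-0.21,0,0,0,0.2],
    [0.435,-0.454,-0.21,0.003,0,0.546,0.2],
    [0.435,-0.454,-0.21,0.003,0,0.546,0.2],
    [0.435,-0.454,-0.21,0.003,0,0.546,0.2],
    [0.435,-0.454,-0.21,0.003,0,0.546,0.2],
    [0.435,-0.454,-0.21,0.003,0,0.546,0.2],
    [0.435,-0.454,-0.21,0.003,0,0.546,0.2],
  ],
)

```text
time_s: 5.47
position: [0.4567, -0.0467, 0.1741]
tcp_rot: [[-0.868, 0.496, -0.003], [0.496, 0.868, 0.0], [0.003, -0.001, -1.0]]
force: [0.6, 0.5, 0.4]
opening: 0.381
grasp_force: 0.0
```

```bash
python3 - <<'E'
from h import *
s=read_state();print(s["position"],s["opening"],go([.4605,-.045,.121],150.5))
E
```

```text
[ 0.45670837 -0.04668363  0.17412367] 0.3812505732253362 [np.float64(-0.0087), np.float64(0.0114), np.float64(0.177), np.float64(-0.0018), np.float64(-0.0038), np.float64(-0.0048)]
```

Request:
step_arm(
  steps=[
    [0,0,0,0,0,0,0.2],
    [0,0,0,0,0,0,0.2],
  ],
)

```text
time_s: 5.63
position: [0.4619, -0.0453, 0.1746]
tcp_rot: [[-0.87, 0.493, 0.003], [0.493, 0.87, -0.001], [-0.003, 0.001, -1.0]]
force: [0.3, 0.1, 0.2]
opening: 0.398
grasp_force: 0.0
```

```bash
python3 - <<'E'
from h import *
s=read_state();print(s["position"],s["opening"],go([.4605,-.045,.121],150.5))
E
```

```text
[ 0.46188162 -0.04528133  0.17461394] 0.3977281379295919 [np.float64(0.0049), np.float64(-0.0016), np.float64(0.1787), np.float64(0.0011), np.float64(0.0033), np.float64(-0.0007)]
```

Request:
step_arm(
  steps=[
    [0.003,0,0.04,0,0,0,0.2],
    [0.003,0,0.08,0,0,0,0.2],
    [0.003,0,0.12,0,0,0,0.2],
    [0.003,0,0.15,0,0,0,0.2],
    [0.003,0,0.178,0,0,0,0.2],
    [0.003,0,0.178,0,0,0,0.2],
    [0.003,0,0.178,0,0,0,0.2],
  ],
)

```text
time_s: 6.22
position: [0.4598, -0.0442, 0.1205]
tcp_rot: [[-0.871, 0.492, -0.001], [0.492, 0.871, 0.0], [0.001, -0.0, -1.0]]
force: [0.5, -0.2, -0.9]
opening: 0.4
grasp_force: 0.0
```

```bash
python3 - <<'E'
from h import *
s=read_state();print(s["position"],s["force"])
b=capture("side")["image"];c=capture("wrist")["image"]
u=cv2.resize(b[160:270,170:290],(600,550));v=c[150:300,100:400]
save("f",np.vstack([cv2.resize(b[170:260,170:290],(480,360),interpolation=cv2.INTER_CUBIC),cv2.resize(v,(480,240))]))
E
```

```text
[ 0.45981496 -0.0441945   0.12050411] [ 0.51290247 -0.24139821 -0.94250578]
```

View pics/f.png

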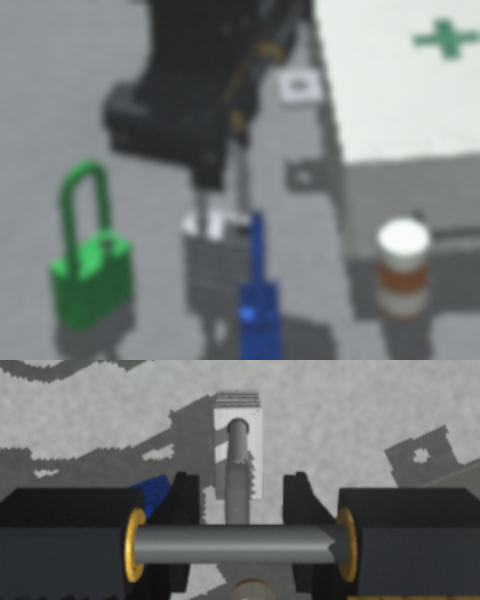

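The lower crop shows the lock centred and square between the fingers (body 214–263, fingers 200–283). Closing now.

Request:
step_arm(
  steps=[
    [0,0,0,0,0,0,1],
    [0,0,0,0,0,0,1],
    [0,0,0,0,0,0,1],
    [0,0,0,0,0,0,1],
    [0,0,0,0,0,0,1],
    [0,0,0,0,0,0,1],
    [0,0,0,0,0,0,1],
  ],
)

```text
time_s: 6.9
position: [0.4595, -0.0446, 0.1211]
tcp_rot: [[-0.87, 0.492, 0.0], [0.492, 0.87, -0.0], [-0.0, -0.0, -1.0]]
force: [-0.8, -0.5, 1.1]
opening: 0.085
grasp_force: 29.9
```

Request:
step_arm(
  steps=[
    [0,0,-0.01,0,0,0,1],
    [0,0,-0.03,0,0,0,1],
    [0,0,-0.05,0,0,0,1],
    [0,0,-0.05,0,0,0,1],
  ],
)

```text
time_s: 7.23
position: [0.4599, -0.0446, 0.1368]
tcp_rot: [[-0.87, 0.493, 0.001], [0.493, 0.87, -0.0], [-0.001, 0.0, -1.0]]
force: [0.7, -0.1, -4.6]
opening: 0.089
grasp_force: 29.9
```

```bash
python3 - <<'E'
from h import *
s=read_state();print(s["position"],s["force"],s["opening"],s["grasp_force"])
th=np.radians(-4.7);bx=np.array([np.cos(th),np.sin(th)]);eye=np.array([.5366,.0858])
t=eye-bx*.055;print(t, go([*t,.136],175.3))
E
```

```text
[ 0.45990084 -0.04461186  0.13683306] [ 0.66585703 -0.1225526  -4.62706682] 0.08875390382210539 29.942376483231783
[0.48178494 0.09030662] [np.float64(0.158), np.float64(0.4273), np.float64(0.0027), np.float64(0.0001), np.float64(0.0018), np.float64(-0.5513)]
```

Request:
step_arm(
  steps=[
    [0.02,0.06,0,0,0,-0.08,1],
    [0.045,0.122,0,0,0,-0.16,1],
    [0.07,0.185,0,0,0,-0.24,1],
    [0.09,0.247,0,0,0,-0.32,1],
    [0.115,0.31,0,0,0,-0.4,1],
    [0.138,0.37,0,0,0,-0.48,1],
    [0.158,0.427,0,0,0,-0.551,1],
    [0.158,0.427,0,0,0,-0.551,1],
  ],
)

```text
time_s: 7.9
position: [0.4817, 0.0931, 0.136]
tcp_rot: [[-0.997, 0.079, 0.001], [0.079, 0.997, 0.002], [-0.001, 0.002, -1.0]]
force: [0.5, 1.4, -5.4]
opening: 0.092
grasp_force: 30.2
```

Request:
step_arm(
  steps=[
    [0,0,0.02,0,0,0,1],
    [0,0,0.035,0,0,0,1],
    [0,0,0.043,0,0,0,1],
    [0,0,0.043,0,0,0,1],
    [0,0,0.043,0,0,0,1],
  ],
)

```text
time_s: 8.32
position: [0.481, 0.0896, 0.1226]
tcp_rot: [[-0.996, 0.084, -0.001], [0.084, 0.996, 0.0], [0.001, -0.0, -1.0]]
force: [-0.2, -0.2, -4.2]
opening: 0.092
grasp_force: 30.0
```

```bash
python3 - <<'E'
from h import *
import pickle
s=read_state();c=capture("wrist");sd=capture("side");pickle.dump((s,c,sd),open("c3.pkl","wb"))
print(s["position"],s["force"])
v=c["image"]
save("g",np.vstack([cv2.resize(v[120:250,150:350],(600,390),interpolation=cv2.INTER_CUBIC),cv2.resize(sd["image"][170:240,210:330],(600,350),interpolation=cv2.INTER_CUBIC)])[:740],0.8)
E
```

```text
[0.4810249  0.08956224 0.12262515] [-0.24754951 -0.21016285 -4.22255349]
```

View pics/g.png

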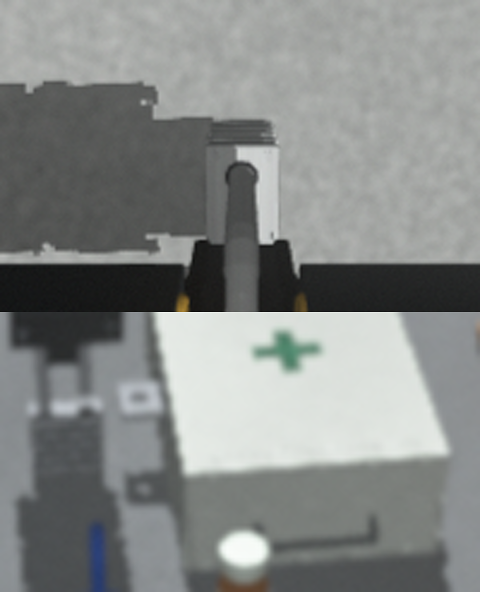

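```bash
python3 - <<'E'
from h import *
import pickle
s,c,sd=pickle.load(open("c3.pkl","rb"));z=.046+.0018
W=lambda u,v,z:onz(c,(150+u/2.4-.3,120+v/2.4-.3),z,s)
S=lambda u,v,z:onz(sd,(210+u/4-.4,170+(v-312)/4-.4),z)
th=np.radians(-4.7);R=np.array([[np.cos(th),-np.sin(th)],[np.sin(th),np.cos(th)]])
tcp=np.array(s["position"])
for n,p in dict(leg=W(241,176,z),bl=W(207,144,z),br=W(279,144,z),s_long=S(42,405,z),s_short=S(86,409,z),s_eye=S(139,398,.055)).items():
    print(n,p.round(4),"rel tcp in box axes",(R.T@(p-tcp)[:2]*1000).round(1))
E
```

```text
leg [0.4678 0.0902 0.0478] rel tcp in box axes [-13.2  -0.4]
bl [0.4555 0.0795 0.0478] rel tcp in box axes [-24.7 -12.1]
br [0.4575 0.1041 0.0478] rel tcp in box axes [-24.6  12.6]
s_long [0.4638 0.098  0.0478] rel tcp in box axes [-17.9   7. ]
s_short [0.4945 0.0869 0.0478] rel tcp in box axes [13.6 -1.6]
s_eye [0.5331 0.0829 0.055 ] rel tcp in box axes [52.5 -2.4]
```

Request:
step_arm(
  steps=[
    [-0.005,0.002,0.003,0,0,0,1],
    [-0.02,0.002,0.003,0,0,0,1],
    [-0.035,0.002,0.003,0,0,0,1],
    [-0.05,0.002,0.003,0,0,0,1],
    [-0.065,0.002,0.003,0,0,0,1],
    [-0.08,0.002,0.003,0,0,0,1],
    [-0.08,0.002,0.003,0,0,0,1],
  ],
)

```text
time_s: 9.0
position: [0.5072, 0.0887, 0.1223]
tcp_rot: [[-0.997, 0.082, 0.003], [0.082, 0.997, -0.0], [-0.003, 0.0, -1.0]]
force: [1.3, -0.5, -4.6]
opening: 0.089
grasp_force: 30.0
```

Request:
step_arm(
  steps=[
    [-0.015,0,0,0,0,0,1],
    [-0.03,0,0,0,0,0,1],
    [-0.04,0,0,0,0,0,1],
    [-0.0475,0,0,0,0,0,1],
    [-0.05,0,0,0,0,0,1],
    [-0.05,0,0,0,0,0,1],
    [-0.05,0,0,0,0,0,1],
  ],
)

```text
time_s: 9.58
position: [0.52, 0.0877, 0.1221]
tcp_rot: [[-0.997, 0.082, -0.001], [0.082, 0.997, 0.0], [0.001, 0.0, -1.0]]
force: [-0.2, -0.6, -4.5]
opening: 0.088
grasp_force: 30.0
```

```bash
python3 - <<'E'
from h import *
import pickle
s=read_state();c=capture("wrist");sd=capture("side");pickle.dump((s,c,sd),open("c4.pkl","wb"))
th=np.radians(-4.7);R=np.array([[np.cos(th),-np.sin(th)],[np.sin(th),np.cos(th)]])
print(s["position"],s["force"],R.T@(np.array(s["position"])[:2]-[.5366,.0858])*1000,s["tcp_rot"][:2])
v=c["image"]
save("h",np.vstack([cv2.resize(v[130:230,170:320],(600,400),interpolation=cv2.INTER_CUBIC),cv2.resize(sd["image"][170:220,210:285],(600,400),interpolation=cv2.INTER_CUBIC)])[:740],0.75)
E
```

```text
[0.51998459 0.08770051 0.12208082] [-0.15169499 -0.58832876 -4.4648645 ] [-16.71526502   0.53267613] [[-9.96617384e-01  8.21789436e-02 -6.41334609e-04]
 [ 8.21788791e-02  9.96617588e-01  1.26287222e-04]]
```

View pics/h.png

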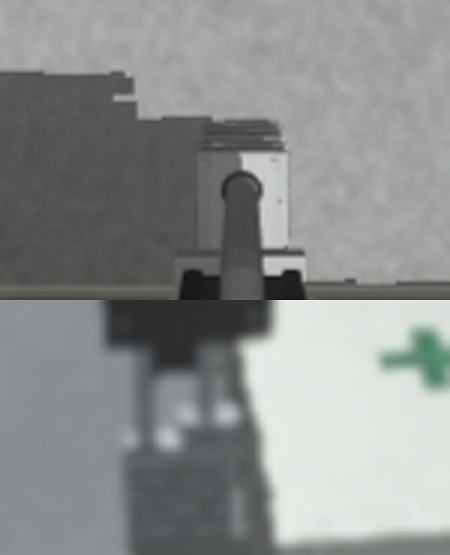

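```bash
python3 - <<'E'
from h import *
import pickle
s,c,sd=pickle.load(open("c4.pkl","rb"));z=.046+.0013
W=lambda u,v,z:onz(c,(170+u/3-.35,130+v/3-.35),z,s)
R=np.array(s["tcp_rot"])[:2,:2]@np.diag([-1,1])
t=np.array(s["position"])[:2]
for n,p in dict(leg=W(242,189,z),bl=W(198,151,z),br=W(291,151,z),tl=W(176,252,.055),tr=W(305,252,.055)).items(): print(n,(R.T@(p[:2]-t)*1000).round(1))
E
```

```text
leg [-13.5  -0.3]
bl [-24.4 -12.4]
br [-24.4  13.1]
tl [  2.3 -18.4]
tr [ 2.3 17. ]
```

The wrist view shows the tab edges at 176 and 305 and the long leg at 242. The lock is within about 0.6 mm, so I'll trim and lower it onto the counter.

Request:
step_arm(
  steps=[
    [0.0008,-0.002,0,0,0,0,1],
    [0.0008,-0.002,0.002,0,0,0,1],
    [0.0008,-0.002,0.004,0,0,0,1],
    [0.0008,-0.002,0.005,0,0,0,1],
    [0.0008,-0.002,0.005,0,0,0,1],
  ],
)

```text
time_s: 10.1
position: [0.5207, 0.087, 0.1212]
tcp_rot: [[-0.997, 0.082, 0.002], [0.082, 0.997, -0.0], [-0.002, 0.0, -1.0]]
force: [0.5, 0.2, 1.1]
opening: 0.09
grasp_force: 30.0
```

Request:
step_arm(
  steps=[
    [0,0,0.002,0,0,0,1],
    [0,0,0.0045,0,0,0,1],
    [0,0,0.007,0,0,0,1],
    [0,0,0.0095,0,0,0,1],
    [0,0,0.012,0,0,0,1],
  ],
)

```text
time_s: 10.52
position: [0.5206, 0.087, 0.1174]
tcp_rot: [[-0.997, 0.082, 0.002], [0.082, 0.997, -0.0], [-0.002, 0.0, -1.0]]
force: [1.7, -1.1, 4.1]
opening: 0.087
grasp_force: 30.0
```

Request:
step_arm(
  steps=[
    [0,0,0.0025,0,0,0,1],
    [0,0,0.005,0,0,0,1],
    [0,0,0.0075,0,0,0,1],
  ],
)

```text
time_s: 10.77
position: [0.5204, 0.0871, 0.1148]
tcp_rot: [[-0.997, 0.082, 0.001], [0.082, 0.997, 0.0], [-0.001, 0.0, -1.0]]
force: [2.3, -0.4, 3.1]
opening: 0.092
grasp_force: 30.0
```

Request:
step_arm(
  steps=[
    [0,0,0.0025,0,0,0,1],
    [0,0,0.005,0,0,0,1],
    [0,0,0.0075,0,0,0,1],
    [0,0,0.01,0,0,0,1],
    [0,0,0.0125,0,0,0,1],
  ],
)

```text
time_s: 11.18
position: [0.5202, 0.0871, 0.111]
tcp_rot: [[-0.997, 0.082, 0.0], [0.082, 0.997, 0.0], [-0.0, 0.0, -1.0]]
force: [2.1, 0.2, 4.3]
opening: 0.093
grasp_force: 30.0
```

Request:
step_arm(
  steps=[
    [0,0,0.0025,0,0,0,1],
    [0,0,0.005,0,0,0,1],
  ],
)

```text
time_s: 11.35
position: [0.5201, 0.0871, 0.1095]
tcp_rot: [[-0.997, 0.082, 0.0], [0.082, 0.997, 0.0], [-0.0, 0.0, -1.0]]
force: [1.7, -0.8, 4.2]
opening: 0.093
grasp_force: 30.0
```

Request:
step_arm(
  steps=[
    [0,0,0.0025,0,0,0,1],
    [0,0,0.005,0,0,0,1],
  ],
)

```text
time_s: 11.52
position: [0.5201, 0.0871, 0.108]
tcp_rot: [[-0.997, 0.082, 0.0], [0.082, 0.997, 0.0], [-0.0, 0.0, -1.0]]
force: [1.7, -0.4, 4.1]
opening: 0.088
grasp_force: 30.0
```

Request:
step_arm(
  steps=[
    [0,0,0.002,0,0,0,1],
    [0,0,0.004,0,0,0,1],
  ],
)

```text
time_s: 11.68
position: [0.5201, 0.0871, 0.1068]
tcp_rot: [[-0.997, 0.082, 0.0], [0.082, 0.997, 0.0], [-0.0, 0.0, -1.0]]
force: [1.8, -0.9, 5.6]
opening: 0.09
grasp_force: 30.0
```

Request:
step_arm(
  steps=[
    [0,0,0.002,0,0,0,1],
    [0,0,0.004,0,0,0,1],
  ],
)

```text
time_s: 11.85
position: [0.5205, 0.0871, 0.106]
tcp_rot: [[-0.997, 0.082, 0.001], [0.082, 0.997, -0.0], [-0.001, 0.0, -1.0]]
force: [2.6, -0.7, 7.9]
opening: 0.089
grasp_force: 30.0
```

Request:
step_arm(
  steps=[
    [0,0,0.002,0,0,0,1],
    [0,0,0.004,0,0,0,1],
  ],
)

```text
time_s: 12.02
position: [0.5207, 0.0871, 0.105]
tcp_rot: [[-0.997, 0.082, 0.002], [0.082, 0.997, -0.0], [-0.002, 0.0, -1.0]]
force: [0.9, -0.8, 8.3]
opening: 0.09
grasp_force: 30.0
```

Request:
step_arm(
  steps=[
    [0,0,0.002,0,0,0,1],
    [0,0,0.002,0,0,0,1],
  ],
)

```text
time_s: 12.18
position: [0.5206, 0.087, 0.1044]
tcp_rot: [[-0.997, 0.082, 0.002], [0.082, 0.997, 0.0], [-0.002, 0.0, -1.0]]
force: [1.1, -0.7, 7.7]
opening: 0.088
grasp_force: 30.0
```

Request:
step_arm(
  steps=[
    [0,0,0.002,0,0,0,1],
    [0,0,0.002,0,0,0,1],
  ],
)

```text
time_s: 12.35
position: [0.5206, 0.087, 0.1038]
tcp_rot: [[-0.997, 0.082, 0.002], [0.082, 0.997, -0.0], [-0.001, 0.0, -1.0]]
force: [1.8, -0.8, 7.9]
opening: 0.092
grasp_force: 30.0
```

Request:
step_arm(
  steps=[
    [0,0,0.002,0,0,0,1],
    [0,0,0.002,0,0,0,1],
  ],
)

```text
time_s: 12.52
position: [0.5201, 0.0871, 0.1028]
tcp_rot: [[-0.997, 0.082, 0.0], [0.082, 0.997, 0.0], [-0.0, 0.0, -1.0]]
force: [3.2, -0.8, 3.3]
opening: 0.093
grasp_force: 30.0
```

Request:
step_arm(
  steps=[
    [0,0,0.002,0,0,0,1],
    [0,0,0.002,0,0,0,1],
  ],
)

```text
time_s: 12.68
position: [0.5199, 0.0871, 0.1018]
tcp_rot: [[-0.997, 0.082, -0.0], [0.082, 0.997, 0.0], [0.0, 0.0, -1.0]]
force: [0.7, -0.1, 3.3]
opening: 0.092
grasp_force: 30.0
```

Request:
step_arm(
  steps=[
    [0,0,0.002,0,0,0,1],
    [0,0,0.002,0,0,0,1],
  ],
)

```text
time_s: 12.85
position: [0.52, 0.0871, 0.1013]
tcp_rot: [[-0.997, 0.082, -0.0], [0.082, 0.997, 0.0], [0.0, 0.0, -1.0]]
force: [2.5, -0.2, 3.6]
opening: 0.091
grasp_force: 30.0
```

Request:
step_arm(
  steps=[
    [0,0,0.002,0,0,0,1],
    [0,0,0.002,0,0,0,1],
  ],
)

```text
time_s: 13.02
position: [0.52, 0.0871, 0.1008]
tcp_rot: [[-0.997, 0.082, -0.0], [0.082, 0.997, 0.0], [0.0, 0.0, -1.0]]
force: [2.2, 0.3, 4.1]
opening: 0.087
grasp_force: 30.0
```

Request:
step_arm(
  steps=[
    [0,0,0.0015,0,0,0,1],
    [0,0,0.0015,0,0,0,1],
  ],
)

```text
time_s: 13.18
position: [0.5201, 0.0871, 0.1004]
tcp_rot: [[-0.997, 0.082, 0.0], [0.082, 0.997, 0.0], [-0.0, 0.0, -1.0]]
force: [1.9, -1.2, 4.0]
opening: 0.089
grasp_force: 30.0
```

Request:
step_arm(
  steps=[
    [0,0,0.0015,0,0,0,1],
    [0,0,0.0015,0,0,0,1],
  ],
)

```text
time_s: 13.35
position: [0.5204, 0.0871, 0.1002]
tcp_rot: [[-0.997, 0.082, 0.001], [0.082, 0.997, 0.0], [-0.001, 0.0, -1.0]]
force: [2.8, 0.1, 5.8]
opening: 0.089
grasp_force: 30.0
```

Request:
step_arm(
  steps=[
    [0,0,0.0015,0,0,0,1],
    [0,0,0.0015,0,0,0,1],
  ],
)

```text
time_s: 13.52
position: [0.5206, 0.087, 0.1001]
tcp_rot: [[-0.997, 0.082, 0.002], [0.082, 0.997, 0.0], [-0.001, 0.0, -1.0]]
force: [1.6, -0.6, 8.3]
opening: 0.093
grasp_force: 30.0
```

Request:
step_arm(
  steps=[
    [0,0,-0.002,0,0,0,1],
    [0,0,-0.003,0,0,0,1],
    [0,0,-0.003,0,0,0,1],
  ],
)

```text
time_s: 13.77
position: [0.52, 0.0871, 0.1005]
tcp_rot: [[-0.997, 0.082, 0.0], [0.082, 0.997, 0.0], [-0.0, 0.0, -1.0]]
force: [1.7, -0.3, 4.2]
opening: 0.091
grasp_force: 30.0
```

Request:
step_arm(
  steps=[
    [0,0,-0.002,0,0,0,1],
    [0,0,-0.004,0,0,0,1],
    [0,0,-0.006,0,0,0,1],
    [0,0,-0.006,0,0,0,1],
  ],
)

```text
time_s: 14.1
position: [0.5196, 0.0871, 0.102]
tcp_rot: [[-0.997, 0.082, -0.001], [0.082, 0.997, 0.0], [0.001, 0.0, -1.0]]
force: [1.9, -0.6, 2.5]
opening: 0.09
grasp_force: 30.0
```

Request:
step_arm(
  steps=[
    [0,0,-0.002,0,0,0,1],
    [0,0,-0.003,0,0,0,1],
    [0,0,-0.003,0,0,0,1],
  ],
)

```text
time_s: 14.35
position: [0.5189, 0.0872, 0.1024]
tcp_rot: [[-0.997, 0.082, -0.003], [0.082, 0.997, 0.0], [0.003, 0.0, -1.0]]
force: [0.7, -0.9, -2.4]
opening: 0.088
grasp_force: 30.0
```

Request:
step_arm(
  steps=[
    [0,0,0.0015,0,0,0,1],
    [0,0,0.0015,0,0,0,1],
    [0,0,0.0015,0,0,0,0.3],
    [0,0,0.0015,0,0,0,0.3],
    [0,0,0.0015,0,0,0,0.3],
    [0,0,0.0015,0,0,0,0.3],
    [0,0,0.0015,0,0,0,0.3],
  ],
)

```text
time_s: 14.93
position: [0.5199, 0.0871, 0.1028]
tcp_rot: [[-0.997, 0.082, -0.0], [0.082, 0.997, 0.0], [0.0, 0.0, -1.0]]
force: [0.7, 0.3, 0.3]
opening: 0.328
grasp_force: 0.0
```

Request:
step_arm(
  steps=[
    [0,0,-0.02,0,0,0,0.3],
    [0,0,-0.06,0,0,0,0.3],
    [0,0,-0.12,0,0,0,0.3],
    [0,0,-0.2,0,0,0,0.3],
    [-0.2,0,-0.3,0,0,0,0.3],
    [-0.2,0,-0.3,0,0,0,0.3],
    [-0.2,0,-0.3,0,0,0,0.3],
  ],
)

```text
time_s: 15.52
position: [0.5873, 0.0813, 0.1971]
tcp_rot: [[-0.996, 0.083, 0.015], [0.083, 0.997, -0.001], [-0.015, 0.0, -1.0]]
force: [0.9, -0.6, 0.8]
opening: 0.352
grasp_force: 0.0
```

```bash
python3 - <<'E'
from h import *
s=read_state();c=capture("wrist");sd=capture("side")
print(s["position"],s["force"])
u,v=map(int,proj(c,[.525,.087,.09],s));print(u,v)
x0=max(0,u-75);y0=max(0,v-50)
save("i",np.vstack([cv2.resize(c["image"][y0:y0+100,x0:x0+150],(450,300),interpolation=cv2.INTER_CUBIC),cv2.resize(sd["image"][150:250,200:350],(450,300),interpolation=cv2.INTER_CUBIC)]))
E
```

```text
[0.58726869 0.08129601 0.19711968] [ 0.9305179  -0.5803423   0.76840185]
251 128
```

View pics/i.png

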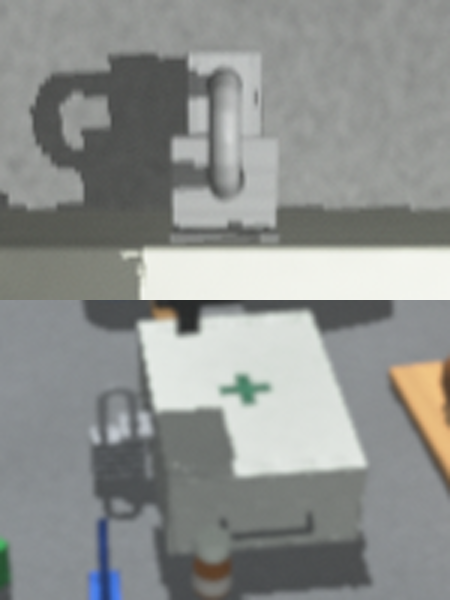

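The pictures show the shackle passing down through the tab's eye and staying down (wrist crop 225,185). The lid is shut, the lock stands upright, and the robot is clear of everything.

```bash
python3 -c "
from rig import *
print(hand_in())"
```

```text
the job is handed in; nothing more can be done
None
```

The medicine box is locked and handed in: the lid is shut, the padlock stands upright under the tabs with its short leg through the eye, and the shackle stayed down when released; readings while pressing stayed near 8 N, and about 11 N closing the lid.

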